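# Stamp both inspection boxes on the route card

## Task

Take the inspection stamp from its rubber rest and stamp the card, first inside the blue frame and then inside the red one: set it flat and square to the frame, press gently until the sprung plate under the card has sunk about half of its travel, hold for half a second, and lift straight up without dragging it over the card. Do not touch the card or its tray with the stamp outside the frames. Then stand the stamp upright back on its rest and let go; leave the label roll and the steel cup where they are.

Things in the scene. Friction and masses are not known exactly. Their poses are not given: they have to be found in the camera images.
- stamp_mid (a point): Inspection stamp (pre-inked), loose, 0.05 kg: black foot 26 (x) x 34 (y) x 11 mm, round wooden handle: neck 20 mm wide, then a knob 24 mm wide 33 to 64 mm above the underside; grip the knob at about 48 mm. The point is on the handle's axis, 32 mm above the flat underside; z up. Starts upright on the rest, turned. Half a turn about z makes no difference to the stamping.
- stamp: The same stamp as a body; origin at the centre of its underside, axes as above.
- blue_box (a point): Centre of the blue frame on the card's upper surface, 24 mm above the bench unpressed; sinks with the sprung plate. Inside of the frame (4 mm wide line): 40 mm (x) x 50 mm (y); z up. Stamp here first, with the foot's 34 mm side along the frame's 50 mm side. The card lies in a low grey tray, 104 x 174 x 20 mm, fixed to the bench.
- red_box (a point): Centre of the red frame on the card, same size and axes as the blue one, 72 mm from it along the frames' -y. Stamp here second.
- platen (a joint): How far the sprung plate with the card is pressed down, m: 0 at rest, 0.007 against its stop. It starts to give at 2 N and needs 0.7 N more per mm (about 4.5 N at 3.5 mm, 7 N at the stop). It springs back up when released.
- stamp_tray: The low grey tray, 104 (x) x 174 (y) x 20 mm, fixed to the bench, with the sprung plate (dark steel, 92 x 162 mm, top 24 mm above the bench) and the white card (84 x 150 mm) that it carries; origin at the centre of the tray's underside, axes as the frames'.
- rest_top (a point): Centre of the top of the stamp's rest, a flat square 90 x 90 mm grey pad with a black rubber top 80 x 80 mm, fixed to the bench, top 6 mm above it; z up.
- stamp_rest: The rest as a body; origin at the centre of its underside, on the bench.
- roll_mid (a point): Loose bystander: roll of white labels, 70 mm across, 30 mm high, with a short loose end; point on its axis half-way up.
- cup_mid (a point): Loose bystander: small steel cup, 58 mm across, 43 mm high; point on its axis half-way up.

How it is judged:
By the outcome, as a careful person would: the job done as asked, in the order asked, and still so for the second after the job is handed in, with the robot touching nothing.
It also fails if it takes over 59 s, if anything falls off the work surface, if the arm or the gripper's body presses on something with over 40 N, if the wrist force passes 120 N, or if a joint passes its speed limit or range.

## Robot

A 6-joint arm with a two-finger parallel gripper is mounted at the origin on a cart in front of the work surface, level with it; the furniture and walls round the work are solid. World frame = base frame: x ahead of the robot, y to its left, z up, the work surface at z = 0. Lengths are in m, angles in degrees, forces in N, time in s.
With the tool pointing down it reaches from about 0.375 to 0.9 m from the base axis. Payload 3.1 kg.
Tool frame: the origin (TCP) lies where the fingers leave the gripper's body, on its centre line; the fingertips stand 70 mm ahead of it and the grasp point (between the pads) lies 51 mm ahead of it; y points along the fingers, z is the direction in which the jaws open and shut, and the axes are right-handed (so a half turn about y gives the same grasp; the last joint's range is limited). The gripper opens to 87 mm and grips with 3 to 60 N. Pads are 19 mm wide; open, the fingers measure 117 mm over their backs; the gripper's body (75 mm by 190 mm) begins 51 mm behind the grasp point.
Start: joints at [56.923, 30.224, 82.088, -0, 67.689, -10.227], TCP at [0.243, 0.576, 0.292] pointing down, gripper open.
Joint ranges: [-176.69, 176.69], [-43.24, 126.21], [12.49, 139.97], [-82, 262], [0, 151.66], [-163.58, 163.58]. Speed limits (degrees/s): [159.86, 159.86, 180, 180, 180, 180].

## Interface

Orientations are given as a 3x3 rotation matrix whose columns are the frame's x, y, z axes.
In Python, from rig import bot gives the robot as it stands.
- The arm moves only by the shell command python3 -m pendant 'ROWS'. ROWS is JSON, a list of rows, each a list of 3 entries, a list of its own where there are three numbers: the shift along the tool's x, y, z in cm, then the turn, a rotation vector about the tool's x, y, z in rad, then the closure, from 0 (fully open) to 1 (shut). In form: [[[dx, dy, dz], [ax, ay, az], jaw], ...]. A call has 1 to 20 rows; each row shifts and turns the commanded pose from where the row before left it, along the tool's axes as they then stand; what a row does not reach is not made up. A row lasts 1/12 s, in which the tool goes at most 41.7 mm and 7.16 degrees, less where a joint would pass 70% of its speed; a pose out of reach is approached as far as the arm can. A call with a gripper value outside its range is refused whole. The fingers move at their own pace and stop on an object; the grip force is fixed at half the most. Time passes only in rows, so rows that do not move let the fingers close. It gives the time, the measured TCP pose, the force and the opening at its end, in the units of the state.
- bot.read_state(): the state, without advancing time (a new reading comes with each control period).
- bot.capture(name): name is "scene" or "top" or "wrist"; returns a dict with "img" (480x640x3 uint8, red, green, blue), "fx", "fy", "cx", "cy" (pixels), "k1" (the pictures are not rectified: a ray, as slopes to the right and down, at radius r is drawn at 1 + k1 r^2 times it, then the intrinsics apply), "R" (3x3) and "t" (3): a world point X has camera coordinates R X + t. Camera axes: x right, y down, z forward; pixel columns grow to the right and rows downward; lengths in m; the calibration is good to about 2 mm. A picture is of the moment at which its call begins. There is no depth.
- bot.hand_in(): hands the job in, once; it reports no verdict.
The state is a dict: "time_s": time; "joint_positions": joint angles; "qvel": joint speeds; "tau": joint torques, N m; "position": TCP position; "tcp_rot": TCP orientation; "force": force on the tool from outside, world axes, zero at the start; "moment": the same for the moment, N m; "opening": opening from 0.0 (shut) to 1.0 (fully open).
Only numpy, scipy, OpenCV 4.12 (cv2) and the standard library are available. Lean on these libraries where they do the work, as an engineer would, in place of code of your own. Each camera call takes 0.05 s, during which the arm holds its last target.

## Working session

There is one attempt and no reset: what is moved stays moved. The work goes in short steps, Python scripts to look and compute and a shell command to move; the robot and the scene stay as the last step left them, time stands still between calls to the robot, and variables do not carry over. Pictures are saved under pics/ and viewed, and the job is handed in when it is done.

```bash
mkdir -p pics; ls
python3 - <<'E'
from rig import bot
import cv2
s=bot.read_state(); print(s)
for n in ["scene","top","wrist"]:
    c=bot.capture(n); cv2.imwrite(f"pics/{n}0.png",c["img"][:,:,::-1])
    print(n,{k:c[k] for k in c if k!="img"})
E
```

```text
pics
{'time_s': 0.0, 'joint_positions': array([ 5.69254018e+01,  3.02798757e+01,  8.21584862e+01, -1.95808804e-03,
        6.76876361e+01, -1.02286677e+01]), 'qvel': array([-0.0132364 ,  0.00311417, -0.03821691,  0.01900503, -0.02328416,
        0.02622707]), 'tau': array([ 8.67043600e-04, -4.40036738e+01, -1.76593137e+01,  6.33886806e-02,
        5.84114925e-02, -1.60375453e-04]), 'position': array([0.24232182, 0.57546484, 0.29125005]), 'tcp_rot': array([[ 9.21557048e-01, -1.17361062e-03,  3.88241200e-01],
       [-3.88242808e-01, -1.85999488e-03,  9.21555241e-01],
       [-3.59420374e-04, -9.99997582e-01, -2.16973727e-03]]), 'force': array([0.18464689, 0.40056029, 0.72547231]), 'moment': array([0.04588623, 0.04813719, 0.01136968]), 'opening': 1.0008478876130567}
scene {'fx': 435.33590002531906, 'fy': 435.33590002531906, 'cx': 327.9296091619403, 'cy': 236.6465719938661, 'k1': -0.07123377695354201, 'R': array([[-0.8163928 , -0.57718292, -0.01904399],
       [-0.43609791,  0.63778311, -0.63486323],
       [ 0.37857815, -0.50999272, -0.7723898 ]]), 't': array([0.52741104, 0.28295277, 0.69399642])}
top {'fx': 558.4913197557844, 'fy': 558.4913197557844, 'cx': 317.8787763465961, 'cy': 236.674812247092, 'k1': -0.1546089097080295, 'R': array([[-0.15781177, -0.9874653 , -0.00277849],
       [-0.96495071,  0.15480985, -0.21190574],
       [ 0.2096797 , -0.03076011, -0.97728616]]), 't': array([0.09364888, 0.61256464, 1.16199264])}
wrist {'fx': 330.8263619925696, 'fy': 330.8263619925696, 'cx': 315.844977933429, 'cy': 233.63593585619756, 'k1': -0.04467411406765807, 'R': array([[ 0.38784401,  0.92172453, -0.00096047],
       [ 0.88301833, -0.37125798,  0.28713435],
       [ 0.26430219, -0.11221145, -0.95788984]]), 't': array([-0.62430513, -0.03540543,  0.39016425])}
```

View pics/scene0.png

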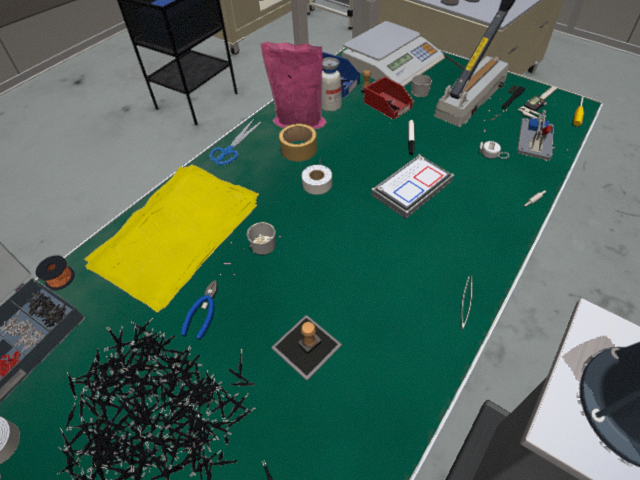

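View pics/top0.png

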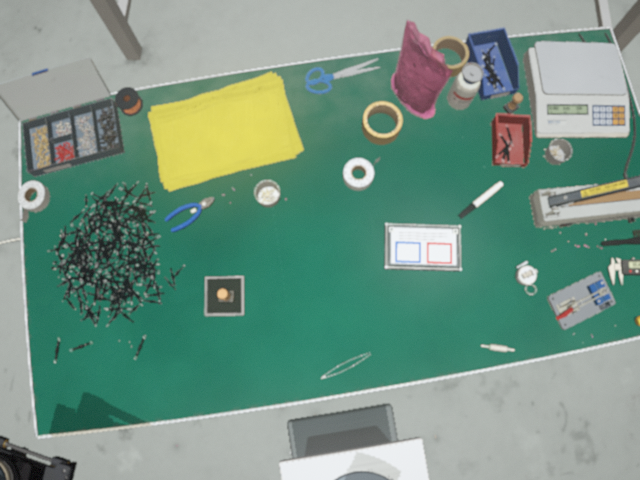

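View pics/wrist0.png

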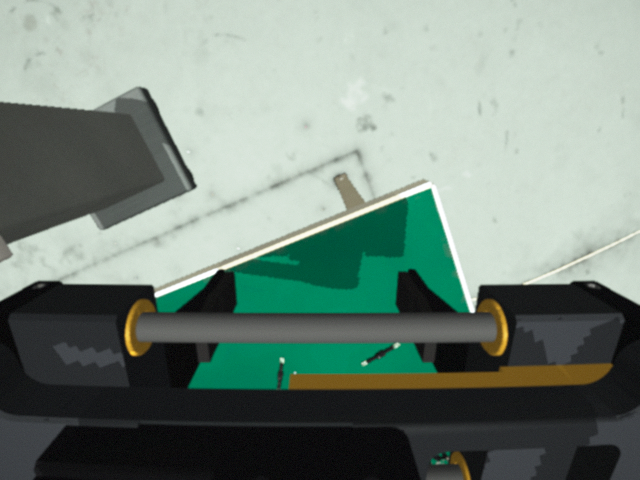

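The top view has the rest at about (224,296) with the stamp at (222,294), the tray at (423,247) with blue at (408,252) and red at (439,253), the cup at (267,192) and the roll at (359,173). Next I'll enlarge the parts that matter.

```bash
cat > h.py <<'E'
import numpy as np, cv2
from rig import bot
def D(c): return np.array([c["k1"],0,0,0,0.]), np.array([[c["fx"],0,c["cx"]],[0,c["fy"],c["cy"]],[0,0,1]])
def ray(c,u,v):
    d,K=D(c); p=cv2.undistortPoints(np.array([[[u,v]]],float),K,d)[0,0]
    R=np.array(c["R"]); o=-R.T@np.array(c["t"]); return o,R.T@np.array([p[0],p[1],1])
def atz(c,u,v,z):
    o,d=ray(c,u,v); return o+d*(z-o[2])/d[2]
def proj(c,X):
    d,K=D(c); R=np.array(c["R"]); return cv2.projectPoints(np.array(X,float).reshape(-1,1,3),cv2.Rodrigues(R)[0],np.array(c["t"],float),K,d)[0][:,0]
def crop(c,name,u0,v0,w,h,k):
    im=c["img"][v0:v0+h,u0:u0+w,::-1]; cv2.imwrite(name,cv2.resize(im,None,fx=k,fy=k,interpolation=cv2.INTER_CUBIC))
E
python3 - <<'E'
from h import *
t=bot.capture("top"); s=bot.capture("scene")
a=[]
def g(c,u0,v0,w,h,k): return cv2.resize(c["img"][v0:v0+h,u0:u0+w,::-1],None,fx=k,fy=k,interpolation=cv2.INTER_CUBIC)
A=np.hstack([g(t,199,271,50,50,8),g(s,267,307,80,80,5)])
cv2.imwrite("pics/restcrop.png",A)
crop(t,"pics/cardtop.png",380,215,90,60,8)
crop(s,"pics/cardscene.png",365,145,96,75,8)
E
```

```text
(no output)
```

View pics/restcrop.png

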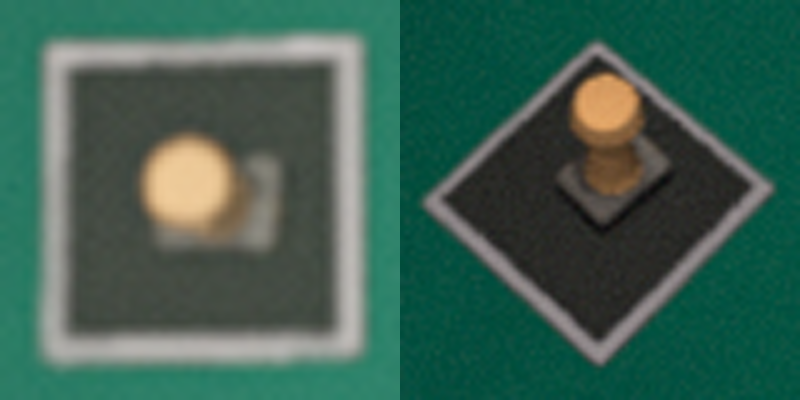

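View pics/cardtop.png

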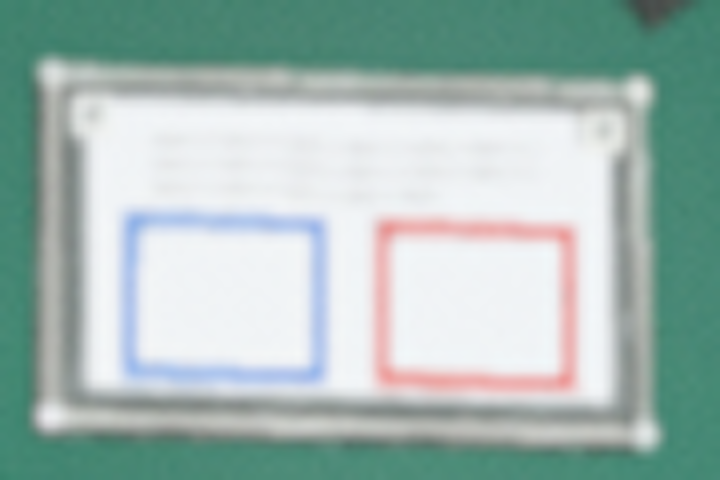

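View pics/cardscene.png

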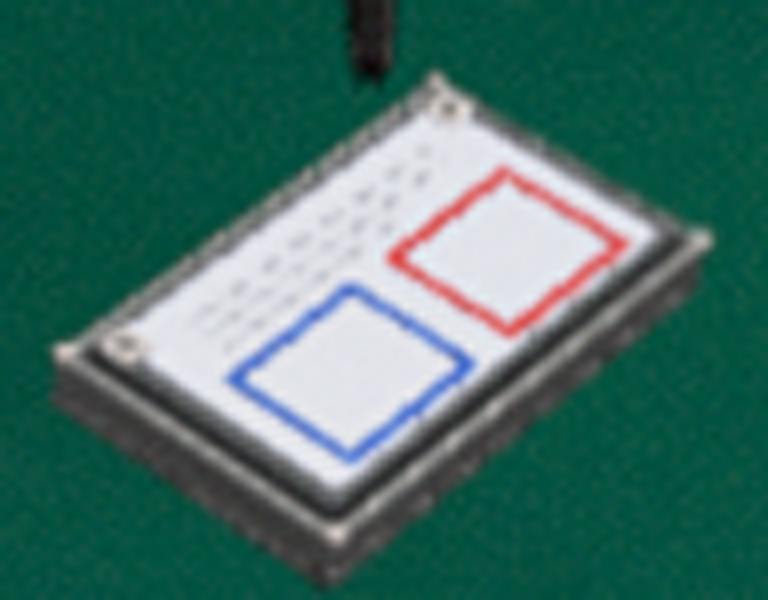

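Run:
```python
from h import *
from scipy.optimize import least_squares
t=bot.capture("top"); s=bot.capture("scene")
def px(o,k,x,y): return (o[0]+(x+.5)/k-.5,o[1]+(y+.5)/k-.5)
T={'blue':[(127,213),(325,220),(325,383),(123,377)],'red':[(379,220),(575,229),(573,388),(377,385)]}
S={'blue':[(230,378),(350,286),(472,364),(352,461)],'red':[(390,258),(505,168),(627,243),(510,336)]}
for nm,c,o,dd in (('top',t,(380,215),T),('scene',s,(365,145),S)):
    for f in dd:
        P=np.array([atz(c,*px(o,8,*q),.024)[:2] for q in dd[f]])
        print(nm,f,'ctr',P.mean(0).round(4),'sides',[ (np.linalg.norm(P[i]-P[(i+1)%4])).round(4) for i in range(4)],
          'ang',[np.degrees(np.arctan2(*(P[(i+1)%4]-P[i])[::-1])).round(1) for i in range(4)])
# rest corners, z=6mm (outer top)
R1=[(44,42),(362,38),(366,355),(42,362)]
P=np.array([atz(t,*px((199,271),8,*q),.006)[:2] for q in R1]); print('rest top',P.round(4).tolist(),P.mean(0))
R2=[(22,203),(197,42),(373,187),(201,362)]
P=np.array([atz(s,*px((267,307),5,*q),.006)[:2] for q in R2]); print('rest scene',P.round(4).tolist(),P.mean(0))
print('knob',atz(t,*px((199,271),8,188,182),.070),atz(s,*px((267,307),5,207,102),.070))
print('foot top',[atz(t,*px((199,271),8,*q),.017)[:2].round(4).tolist() for q in [(158,245),(275,245),(280,157)]])
print('foot scene',[atz(s,*px((267,307),5,*q),.017)[:2].round(4).tolist() for q in [(157,181),(202,222),(272,157)]])
for n,u,v in (('cup',267,187),('roll',358,172)): print(n,atz(t,u,v,.03))
print('cup s',atz(s,262,232,.043),'roll s',atz(s,317,174,.03))
```

```text
top blue ctr [ 0.5616 -0.2015] sides [np.float64(0.0568), np.float64(0.0471), np.float64(0.0575), np.float64(0.0474)] ang [np.float64(-101.2), np.float64(168.8), np.float64(79.0), np.float64(-12.1)]
top red ctr [ 0.548  -0.2723] sides [np.float64(0.0567), np.float64(0.0462), np.float64(0.0563), np.float64(0.0478)] ang [np.float64(-101.8), np.float64(167.4), np.float64(79.8), np.float64(-12.1)]
scene blue ctr [ 0.5614 -0.1993] sides [np.float64(0.0538), np.float64(0.0452), np.float64(0.0542), np.float64(0.0453)] ang [np.float64(-100.7), np.float64(168.7), np.float64(79.4), np.float64(-11.9)]
scene red ctr [ 0.5474 -0.2701] sides [np.float64(0.0558), np.float64(0.0459), np.float64(0.0561), np.float64(0.0451)] ang [np.float64(-100.2), np.float64(168.1), np.float64(79.0), np.float64(-12.3)]
rest top [[0.5832, 0.2657], [0.5702, 0.1749], [0.4806, 0.1859], [0.4925, 0.2774]] [0.53160761 0.22596511]
rest scene [[0.5805, 0.2685], [0.5683, 0.1808], [0.4812, 0.1919], [0.4929, 0.2786]] [0.53073277 0.22993341]
knob [0.52803207 0.21961703 0.07      ] [0.52724715 0.22343389 0.07      ]
foot top [[0.519, 0.2386], [0.514, 0.2058], [0.5384, 0.2011]]
foot scene [[0.5422, 0.2378], [0.5198, 0.2411], [0.5143, 0.2071]]
cup [0.76219641 0.09222265 0.03      ]
roll [ 0.76471692 -0.12207424  0.03      ]
cup s [0.74513567 0.09365042 0.043     ] roll s [ 0.76358625 -0.12272807  0.03      ]
```

```bash
cat >> h.py <<'E'
def go(x,y,z,yaw):
    s=bot.read_state(); p=np.array(s["position"]); R=np.array(s["tcp_rot"])
    cur=np.degrees(np.arctan2(R[1,0],R[0,0]))
    # desired R: x=(c,s,0), y=(0,0,-1), z=x cross y
    a=np.radians(yaw); X=np.array([np.cos(a),np.sin(a),0]);Y=np.array([0,0,-1.]);Rd=np.c_[X,Y,np.cross(X,Y)]
    d=R.T@(np.array([x,y,z])-p)*100; r=cv2.Rodrigues(R.T@Rd)[0].ravel()
    print('t',s["time_s"],'p',p.round(4),'yaw',cur.round(2),'tilt',(R[:2,1]*57.3).round(2),'F',np.round(s["force"],2),'M',np.round(s["moment"],3),'op',round(s["opening"],3))
    print('shift now-axes cm',d.round(2),'rot rad',r.round(4),'| shift in final axes',(Rd.T@(np.array([x,y,z])-p)*100).round(2))
E
python3 - <<'E'
from h import *
go(.5278,.222,.20,-9)
E
```

```text
t 0.35 p [0.2426 0.5759 0.292 ] yaw -22.85 tilt [-0.01 -0.02] F [-0.63  0.26 -0.53] M [0.01  0.06  0.022] op 1.0
shift now-axes cm [ 40.03   9.21 -21.53] rot rad [ 5.000e-04 -2.417e-01 -1.000e-04] | shift in final axes [ 33.71   9.2  -30.49]
```

```bash
python3 -m pendant '[[[0,0,0],[0,-0.08,0],0],[[0,0,0],[0,-0.08,0],0],[[0,0,0],[0,-0.081,0],0],[[2.2,0,-2],[0,0,0],0],[[2.2,0,-2],[0,0,0],0],[[2.2,0,-2],[0,0,0],0],[[2.2,0,-2],[0,0,0],0],[[2.2,0,-2],[0,0,0],0],[[2.2,0,-2],[0,0,0],0],[[2.2,0,-2],[0,0,0],0],[[2.2,0.6,-2],[0,0,0],0],[[2.2,0.6,-2],[0,0,0],0],[[2.2,0.6,-2],[0,0,0],0],[[2.2,0.6,-2],[0,0,0],0],[[2.2,0.6,-2],[0,0,0],0],[[2.2,0.6,-2],[0,0,0],0],[[2.2,0.6,-2],[0,0,0],0],[[2.2,0,-2],[0,0,0],0],[[0.7,0,-0.5],[0,0,0],0],[[0,0,0],[0,0,0],0]]'
python3 - <<'E'
from h import *
go(.5278,.222,.20,-9)
c=bot.capture("wrist"); cv2.imwrite("pics/w1.png",c["img"][:,:,::-1])
E
```

```text
time_s: 2.02
position: [0.5295, 0.22, 0.2503]
tcp_rot: [[0.987, 0.001, 0.161], [-0.161, 0.0, 0.987], [0.001, -1.0, 0.0]]
force: [-0.3, 0.4, -0.1]
opening: 0.998
t 2.0167 p [0.5295 0.22   0.2503] yaw -9.25 tilt [0.08 0.01] F [-0.26  0.36 -0.12] M [ 0.02  -0.026  0.003] op 0.998
shift now-axes cm [-0.21  5.03  0.16] rot rad [-0.0003 -0.0044  0.0014] | shift in final axes [-0.2   5.03  0.17]
```

View pics/w1.png

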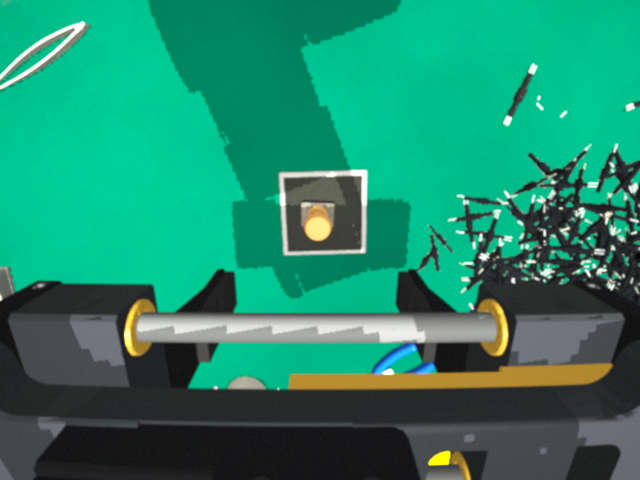

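The wrist view shows the rest centred at about (324,213). The knob is at (318,224), midway between the fingers at 215 and 420.

Run:
```python
from h import *
c=bot.capture("wrist"); crop(c,"pics/w1c.png",270,160,110,110,7)
np.savez("w1.npz",**{k:c[k] for k in c})
```

```text
(no output)
```

View pics/w1c.png

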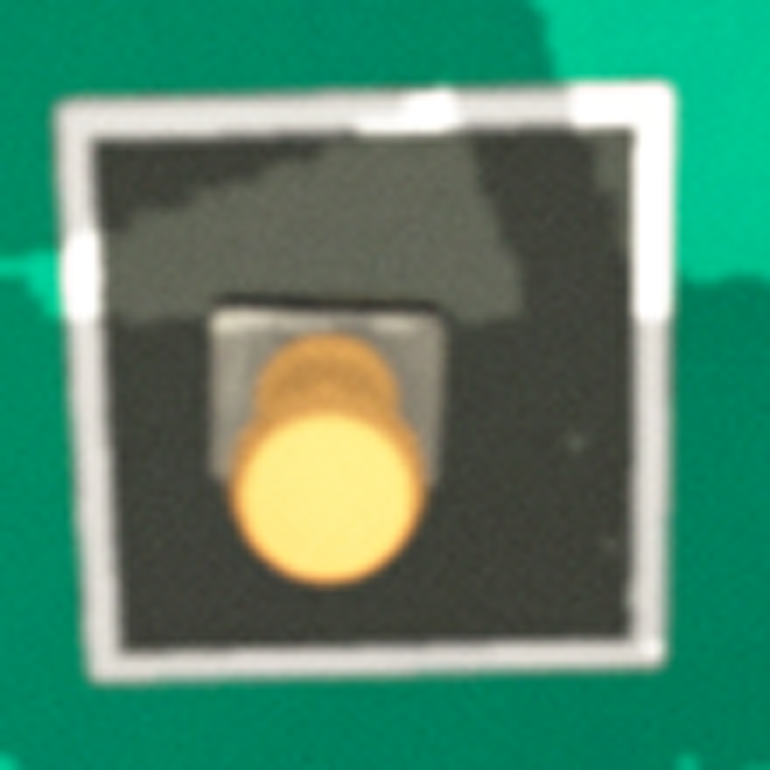

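Run:
```python
from h import *
c=dict(np.load("w1.npz"))
q=lambda x,y,z: atz(c,270+(x+.5)/7-.5,160+(y+.5)/7-.5,z)[:2]
a=q(212,311,.017);b=q(445,322,.017); l=q(215,478,.017)
ang=lambda v: np.degrees(np.arctan2(v[1],v[0])).round(1)
print('foot corners',a,b,'len',np.linalg.norm(b-a),'ang y',ang(a-b),'left edge',ang(l-a))
m=(a+b)/2; 
for yaw in (-9,-11,-13): print(yaw, m+.013*np.array([np.cos(np.radians(yaw)),np.sin(np.radians(yaw))]),m-.013*np.array([np.cos(np.radians(yaw)),np.sin(np.radians(yaw))]))
print('knob',q(329,498,.07))
P=np.array([q(58,103,.006),q(674,86,.006),q(662,665,.006),q(92,682,.006)]); print('rest',P.round(4),P.mean(0),[ang(P[i]-P[(i+1)%4]) for i in range(4)])
g=np.array(bot.read_state()["position"]); print(proj(c,[[g[0],g[1],.07],[g[0],g[1],g[2]-.051]]))
```

```text
foot corners [0.51397793 0.20760721] [0.52086235 0.24022911] len 0.03334041886906019 ang y -101.9 left edge -8.9
-9 [0.53026009 0.22188451] [0.50458019 0.2259518 ]
-11 [0.53018129 0.22143764] [0.50465899 0.22639867]
-13 [0.53008695 0.22099379] [0.50475333 0.22684252]
knob [0.52886529 0.22194092]
rest [[0.4825 0.1901]
 [0.4942 0.278 ]
 [0.582  0.2658]
 [0.5707 0.1783]] [0.53237267 0.22805533] [np.float64(-97.6), np.float64(172.1), np.float64(82.6), np.float64(-7.6)]
[[316.38358731 228.70916592]
 [317.24093808 301.98289199]]
```

```bash
python3 -m pendant '[[[-0.1,1.5,0.2],[0,0,0],0],[[0,2,0],[0,0,0],0],[[0,2,0],[0,0,0],0],[[0,2,0],[0,0,0],0],[[0,2,0],[0,0,0],0],[[0,2,0],[0,0,0],0],[[0,1.5,0],[0,0,0],0],[[0,1,0],[0,0,0],0],[[0,0.5,0],[0,0,0],0],[[0,0,0],[0,0,0],0]]'
python3 - <<'E'
from h import *
go(.5287,.222,.105,-9.25)
c=bot.capture("wrist"); cv2.imwrite("pics/w2.png",c["img"][:,:,::-1])
E
```

```text
time_s: 2.95
position: [0.5258, 0.2247, 0.1045]
tcp_rot: [[0.988, -0.002, 0.156], [-0.156, -0.0, 0.988], [-0.002, -1.0, -0.001]]
force: [-0.0, 0.5, 0.8]
opening: 0.997
t 2.95 p [0.5258 0.2247 0.1045] yaw -8.96 tilt [-0.11 -0.01] F [-0.01  0.45  0.81] M [-0.019  0.026 -0.069] op 0.997
shift now-axes cm [ 0.33 -0.05 -0.22] rot rad [ 0.0006  0.005  -0.0018] | shift in final axes [ 0.33 -0.05 -0.22]
```

View pics/w2.png

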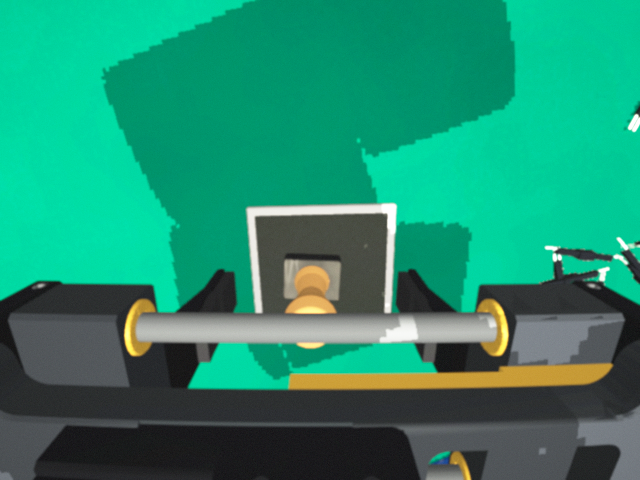

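```bash
python3 -m pendant '[[[0.3,0,-0.2],[0,0,0],0],[[0,0,0],[0,0,0],0],[[0,0,0],[0,0,0],0]]'
python3 - <<'E'
from h import *
go(.5287,.222,.105,-9.25)
c=bot.capture("wrist"); crop(c,"pics/w3.png",200,190,230,180,3)
np.savez("w3.npz",**c); g=bot.read_state()["position"];print(proj(c,[[g[0],g[1],.07],[g[0],g[1],.07-.0]]))
t=bot.capture("top"); s=bot.capture("scene")
crop(s,"pics/s3.png",240,260,130,130,5)
E
```

```text
time_s: 3.25
position: [0.5303, 0.2214, 0.1063]
tcp_rot: [[0.988, 0.002, 0.158], [-0.158, 0.0, 0.988], [0.002, -1.0, 0.001]]
force: [0.3, 0.6, 0.4]
opening: 1.001
t 3.25 p [0.5303 0.2214 0.1063] yaw -9.06 tilt [0.12 0.03] F [0.32 0.61 0.44] M [0.079 0.001 0.002] op 1.001
shift now-axes cm [-0.17  0.13  0.03] rot rad [-0.0008  0.0033  0.0021] | shift in final axes [-0.17  0.13  0.03]
[[315.76966948 319.78581888]
 [315.76966948 319.78581888]]
```

View pics/w3.png

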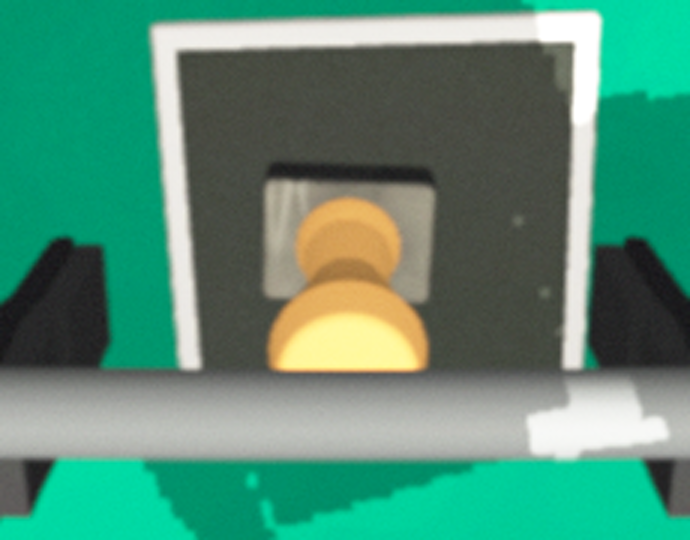

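View pics/s3.png

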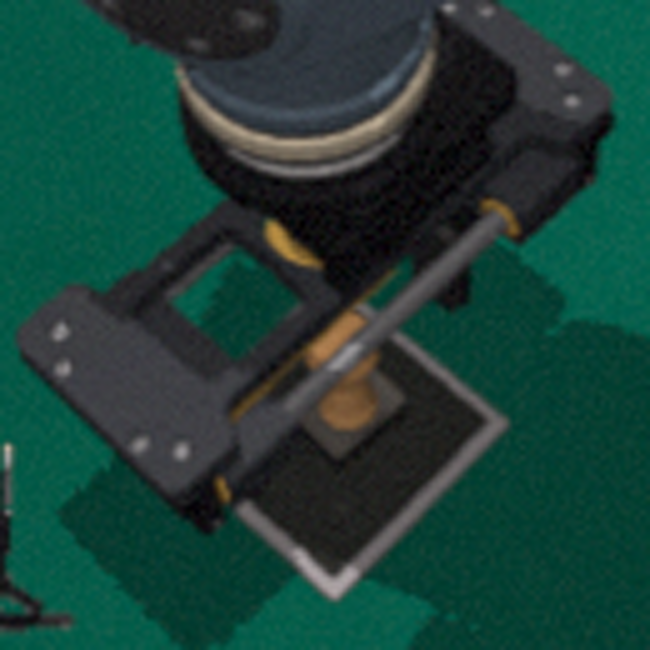

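```bash
python3 -m pendant '[[[-0.1,0.1,0],[0,0,0],0],[[0,0,0],[0,0,0],0.5],[[0,0,0],[0,0,0],1],[[0,0,0],[0,0,0],1],[[0,0,0],[0,0,0],1],[[0,0,0],[0,0,0],1],[[0,0,0],[0,0,0],1],[[0,0,0],[0,0,0],1],[[0,0,0],[0,0,0],1]]'
python3 - <<'E'
from h import *
go(.5287,.222,.105,-9.25)
E
```

```text
time_s: 4.15
position: [0.5285, 0.2216, 0.1042]
tcp_rot: [[0.988, -0.0, 0.157], [-0.157, -0.0, 0.988], [-0.0, -1.0, -0.0]]
force: [0.7, -0.1, -0.0]
opening: 0.474
t 4.15 p [0.5285 0.2216 0.1042] yaw -9.04 tilt [-0. -0.] F [ 0.74 -0.1  -0.02] M [ 0.019  0.014 -0.019] op 0.474
shift now-axes cm [ 0.01 -0.08  0.04] rot rad [ 0.      0.0036 -0.    ] | shift in final axes [ 0.01 -0.08  0.04]
```

```bash
python3 -m pendant '[[[0,0,0],[0,0,0],1],[[0,0,0],[0,0,0],1],[[0,0,0],[0,0,0],1],[[0,0,0],[0,0,0],1],[[0,0,0],[0,0,0],1],[[0,0,0],[0,0,0],1]]'
python3 - <<'E'
from h import *
go(.5287,.222,.105,-9.25)
c=bot.capture("wrist"); crop(c,"pics/w4.png",200,190,230,180,3); np.savez("w4.npz",**c)
E
```

```text
time_s: 4.65
position: [0.5286, 0.2217, 0.1043]
tcp_rot: [[0.988, 0.0, 0.157], [-0.157, 0.0, 0.988], [0.0, -1.0, 0.0]]
force: [-0.2, 0.1, 1.0]
opening: 0.23
t 4.65 p [0.5286 0.2217 0.1043] yaw -9.04 tilt [0.01 0.  ] F [-0.22  0.05  1.02] M [ 0.056 -0.008  0.017] op 0.23
shift now-axes cm [ 0.01 -0.07  0.04] rot rad [-0.      0.0036  0.0001] | shift in final axes [ 0.01 -0.07  0.04]
```

View pics/w4.png

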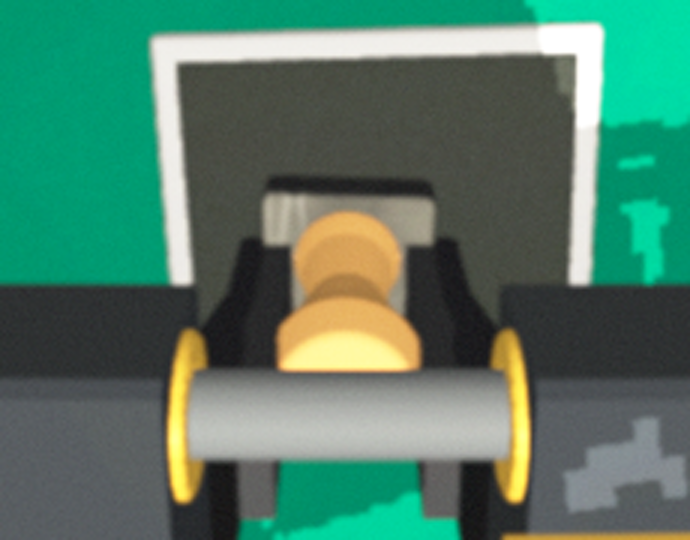

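```bash
python3 -m pendant '[[[0,0,0],[0,0,0],1],[[0,0,0],[0,0,0],1],[[0,0,0],[0,0,0],1]]'
python3 - <<'E'
from h import *
go(.5287,.222,.105,-9.25)
E
```

```text
time_s: 4.95
position: [0.5285, 0.2217, 0.1043]
tcp_rot: [[0.988, 0.0, 0.157], [-0.157, 0.0, 0.988], [0.0, -1.0, 0.0]]
force: [1.0, 0.6, -0.5]
opening: 0.229
t 4.95 p [0.5285 0.2217 0.1043] yaw -9.04 tilt [0. 0.] F [ 0.99  0.57 -0.46] M [0.006 0.022 0.033] op 0.229
shift now-axes cm [ 0.01 -0.07  0.04] rot rad [-0.      0.0037  0.    ] | shift in final axes [ 0.01 -0.07  0.04]
```

```bash
python3 -m pendant '[[[0,-0.3,0],[0,0,0],1],[[0,-0.7,0],[0,0,0],1],[[0,-1.5,0],[0,0,0],1],[[0,-2,0],[0,0,0],1],[[0,-2,0],[0,0,0],1],[[0,-1,0],[0,0,0],1],[[0,-0.5,0],[0,0,0],1],[[0,0,0],[0,0,0],1],[[0,0,0],[0,0,0],1]]'
python3 - <<'E'
from h import *
go(.5615,-.2005,.184,-9)
c=bot.capture("wrist"); crop(c,"pics/w5.png",200,170,230,180,3); np.savez("w5.npz",**c)
s=bot.capture("scene"); crop(s,"pics/s5.png",240,220,130,130,5)
E
```

```text
time_s: 5.7
position: [0.5282, 0.2215, 0.184]
tcp_rot: [[0.988, -0.001, 0.157], [-0.157, -0.0, 0.988], [-0.0, -1.0, -0.0]]
force: [0.5, -0.1, -0.0]
opening: 0.23
t 5.7 p [0.5282 0.2215 0.184 ] yaw -9.04 tilt [-0.03 -0.01] F [ 0.46 -0.07 -0.02] M [ 0.083 -0.01   0.007] op 0.23
shift now-axes cm [  9.92   0.   -41.16] rot rad [ 0.0002 -0.0007 -0.0005] | shift in final axes [  9.89   0.   -41.16]
```

View pics/w5.png

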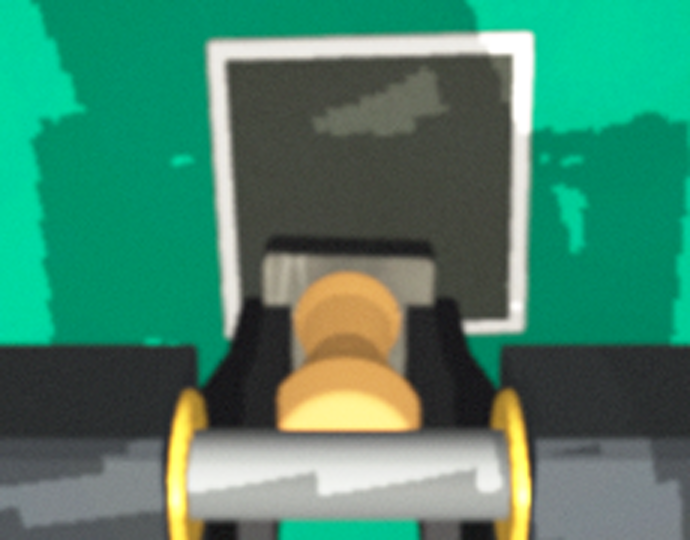

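View pics/s5.png

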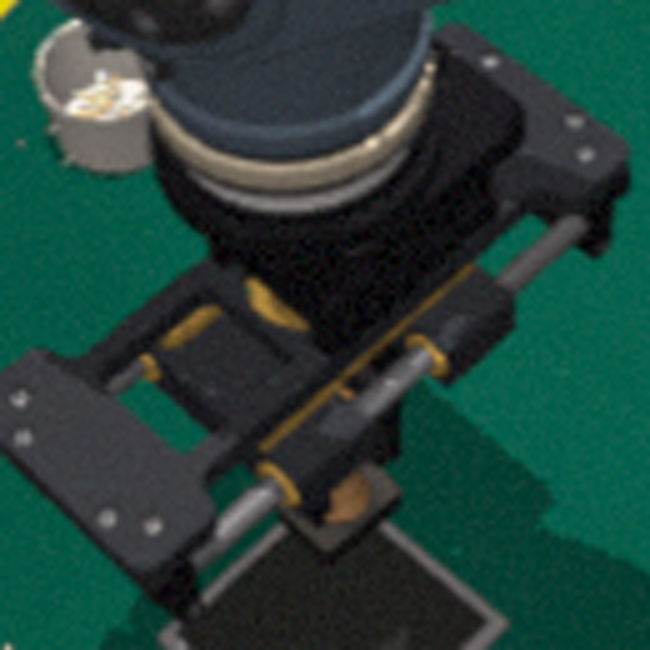

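```bash
python3 -m pendant '[[[0.3,0,-1],[0,0,0],1],[[0.5,0,-2],[0,0,0],1],[[0.7,0,-3],[0,0,0],1],[[0.7,0,-3],[0,0,0],1],[[0.7,0,-3],[0,0,0],1],[[0.7,0,-3],[0,0,0],1],[[0.7,0,-3],[0,0,0],1],[[0.7,0,-3],[0,0,0],1],[[0.7,0,-3],[0,0,0],1],[[0.7,0,-3],[0,0,0],1],[[0.7,0,-3],[0,0,0],1],[[0.7,0,-3],[0,0,0],1],[[0.7,0,-3],[0,0,0],1],[[0.7,0,-3],[0,0,0],1],[[0.4,0,-1.5],[0,0,0],1],[[0.3,0,-0.7],[0,0,0],1],[[0,0,0],[0,0,0],1],[[0,0,0],[0,0,0],1],[[0,0,0],[0,0,0],1]]'
python3 - <<'E'
from h import *
go(.5615,-.2005,.184,-9)
c=bot.capture("wrist"); cv2.imwrite("pics/w6.png",c["img"][:,:,::-1]); crop(c,"pics/w6c.png",210,150,210,160,3.8 and 4); np.savez("w6.npz",**c)
E
```

```text
time_s: 7.38
position: [0.561, -0.199, 0.1839]
tcp_rot: [[0.988, -0.002, 0.156], [-0.156, 0.002, 0.988], [-0.002, -1.0, 0.001]]
force: [0.2, 0.0, -0.8]
opening: 0.234
t 7.3833 p [ 0.561  -0.199   0.1839] yaw -8.96 tilt [-0.1   0.09] F [ 0.21  0.04 -0.78] M [0.012 0.023 0.004] op 0.234
shift now-axes cm [ 0.07 -0.01 -0.14] rot rad [-0.0012  0.0006 -0.0019] | shift in final axes [ 0.07 -0.01 -0.14]
```

View pics/w6.png

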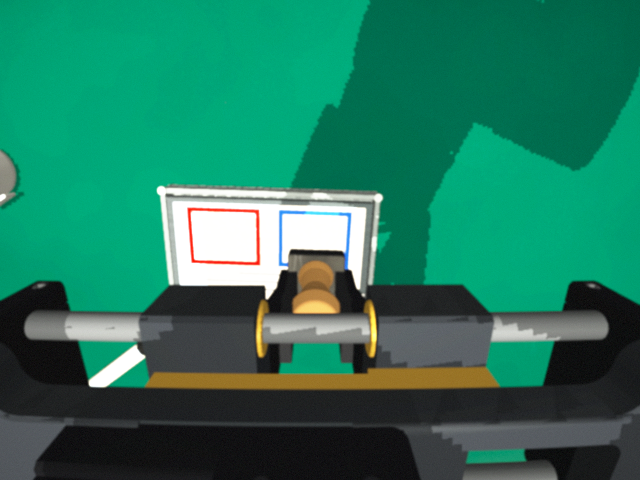

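View pics/w6c.png

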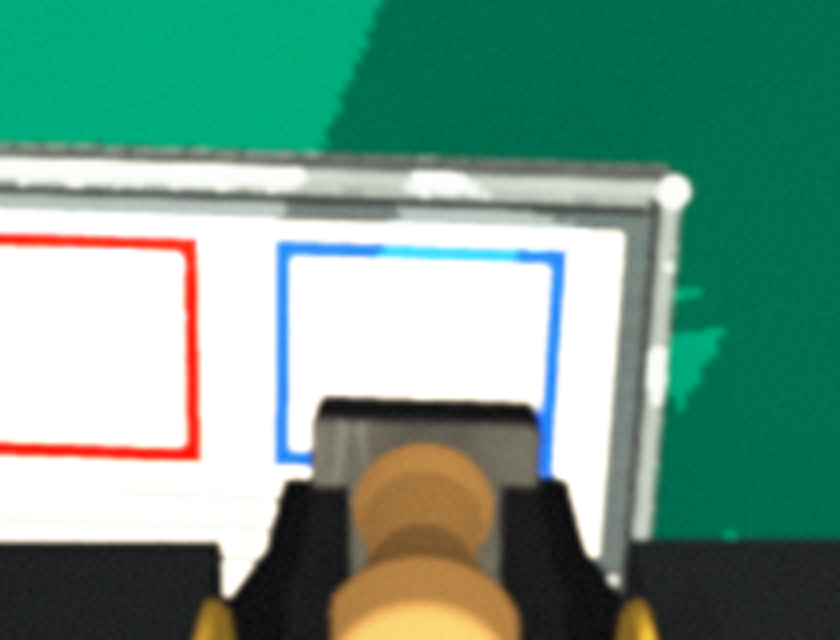

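Run:
```python
from h import *
c=dict(np.load("w6.npz")); c["img"]=np.array(c["img"])
g=lambda u0,v0,w,h,k:cv2.resize(c["img"][v0:v0+h,u0:u0+w,::-1],None,fx=k,fy=k,interpolation=cv2.INTER_CUBIC)
cv2.imwrite("pics/w6f.png",g(275,235,80,40,10))
cv2.imwrite("pics/w6g.png",g(270,200,90,72,8))
```

```text
(no output)
```

View pics/w6f.png

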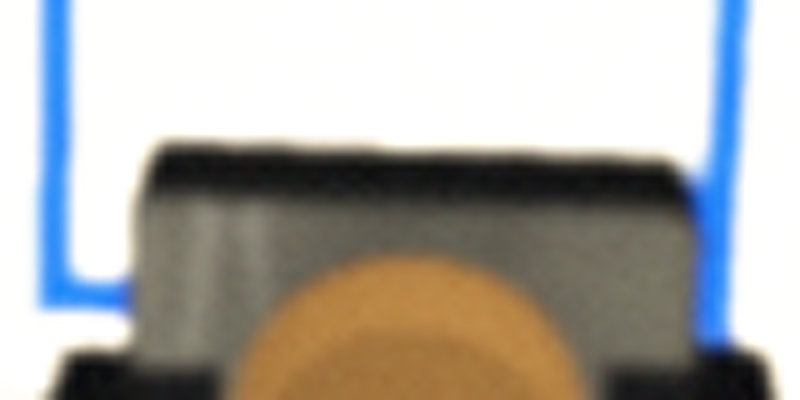

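View pics/w6g.png

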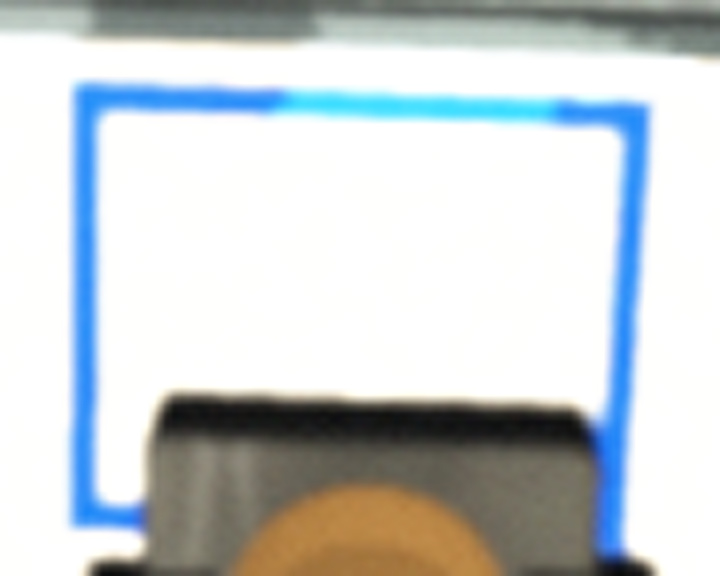

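Run:
```python
from h import *
c=dict(np.load("w6.npz")); R=np.array(c["R"])
o=-R.T@c["t"]; print('cam',o)
q=lambda o,k,x,y,z: atz(c,o[0]+(x+.5)/k-.5,o[1]+(y+.5)/k-.5,z)[:2]
ang=lambda v: np.degrees(np.arctan2(v[1],v[0])).round(2)
g=(270,200);f=(275,235)
z=.024
TL=q(g,8,75,85,z);TR=q(g,8,650,104,z);BL=q(g,8,72,525,z)
y=(TR-TL)/np.linalg.norm(TR-TL); print('frame y ang',ang(y),'len',np.linalg.norm(TR-TL),'x len',np.linalg.norm(BL-TL),'xang',ang(BL-TL))
ctr=(TR+BL)/2; print('blue ctr',ctr)
rTL=atz(c,188,208,z)[:2]; rBR=atz(c,210+200/4,150+459/4,z)[:2]; print('red ctr',(rTL+rBR)/2)
zu=.1839-.0983
a=q(f,10,163,146,zu);b=q(f,10,680,160,zu); print('foot bottom edge',a,b,np.linalg.norm(b-a),ang(b-a))
a2=q(f,10,140,197,zu+.011);b2=q(f,10,693,208,zu+.011); print('foot top edge',a2,b2,np.linalg.norm(b2-a2),ang(b2-a2))
yd=(b-a)/np.linalg.norm(b-a); xd=np.array([yd[1],-yd[0]])
for A,B in((a,b),(a2,b2)):
  print('stamp ctr', (A+B)/2+.013*xd)
```

```text
cam [ 0.48367186 -0.18715857  0.27592042]
frame y ang 79.1 len 0.056062689071502914 x len 0.046034235872385684 xang -11.15
blue ctr [ 0.56258262 -0.2005899 ]
red ctr [ 0.54944733 -0.2705922 ]
foot bottom edge [ 0.54719051 -0.21209528] [ 0.55300393 -0.18111073] 0.03152520062749927 79.37
foot top edge [ 0.54637674 -0.21251516] [ 0.55202706 -0.18110645] 0.03191289608936136 79.8
stamp ctr [ 0.56287427 -0.19900028]
stamp ctr [ 0.56197895 -0.19920808]
```

```bash
python3 -m pendant '[[[0,0,-0.15],[0,0.007,0],1],[[0,0.5,0],[0,0,0],1],[[0,1,0],[0,0,0],1],[[0,1,0],[0,0,0],1],[[0,1,0],[0,0,0],1],[[0,1,0],[0,0,0],1],[[0,0.5,0],[0,0,0],1],[[0,0.2,0],[0,0,0],1],[[0,0,0],[0,0,0],1],[[0,0,0],[0,0,0],1],[[0,0,0],[0,0,0],1]]'
python3 - <<'E'
from h import *
go(.5615,-.2005,.1223,-9)
c=bot.capture("wrist"); crop(c,"pics/w7.png",220,180,200,120,4); np.savez("w7.npz",**c)
s=bot.capture("scene"); crop(s,"pics/s7.png",350,120,120,100,6)
for i in range(3): print(bot.read_state()["force"])
E
```

```text
time_s: 8.35
position: [0.5616, -0.2025, 0.1327]
tcp_rot: [[0.986, 0.001, 0.164], [-0.164, -0.001, 0.986], [0.001, -1.0, -0.0]]
force: [-0.4, -0.4, -0.2]
opening: 0.229
t 8.35 p [ 0.5616 -0.2025  0.1327] yaw -9.45 tilt [ 0.05 -0.03] F [-0.38 -0.36 -0.17] M [-0.025  0.037 -0.029] op 0.229
shift now-axes cm [-0.05  1.04  0.2 ] rot rad [ 0.0004 -0.0078  0.0009] | shift in final axes [-0.04  1.04  0.2 ]
[-0.46992004  0.02098331 -2.04024677]
[-0.46992004  0.02098331 -2.04024677]
[-0.46992004  0.02098331 -2.04024677]
```

View pics/w7.png

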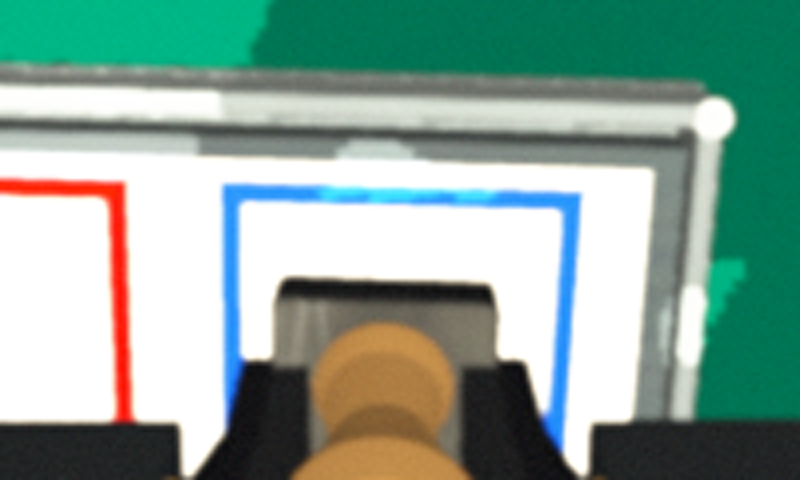

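View pics/s7.png

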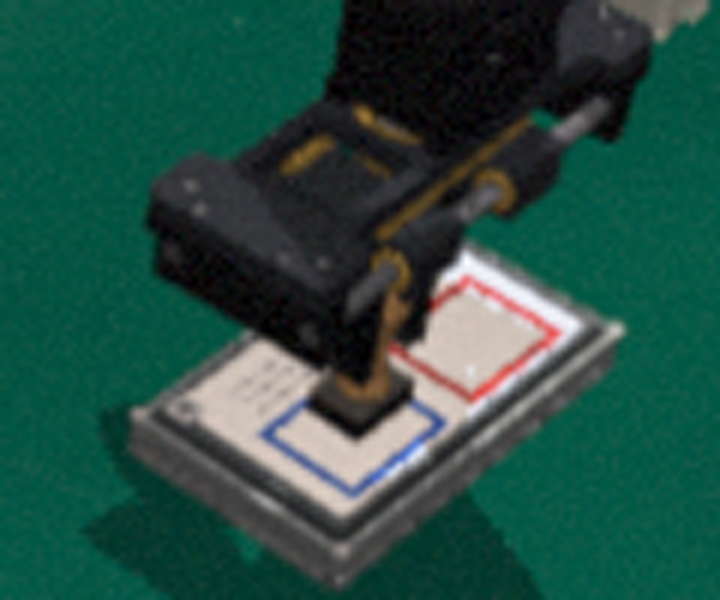

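```bash
cat > rel.py <<'E'
from h import *
def rel(f,o,k,TL,TR,a,b,zt,uz=.0983):
    c=dict(np.load(f)); q=lambda x,y,z: atz(c,o[0]+(x+.5)/k-.5,o[1]+(y+.5)/k-.5,z)[:2]
    ang=lambda v: np.degrees(np.arctan2(v[1],v[0])).round(2)
    L=q(*TL,.024);Rr=q(*TR,.024);y=(Rr-L)/np.linalg.norm(Rr-L);x=np.array([y[1],-y[0]])
    ctr=(L+Rr)/2+.024*x
    A=q(*a,zt-uz);B=q(*b,zt-uz); yf=(B-A)/np.linalg.norm(B-A); xf=np.array([yf[1],-yf[0]])
    s=(A+B)/2+.013*xf
    print('frame ctr',ctr.round(4),'ang',ang(y),np.linalg.norm(Rr-L).round(4),'stamp',s.round(4),ang(yf),np.linalg.norm(B-A).round(4),'stamp-frame in frame xy mm',((s-ctr)@np.c_[x,y]*1000).round(1))
E
python3 -c "
from rel import *
rel('w7.npz',(220,180),4,(224,185),(582,196),(279,284),(494,290),.1327)"
```

```text
frame ctr [ 0.5637 -0.2007] ang 78.74 0.0564 stamp [ 0.5647 -0.2032] 78.87 0.0328 stamp-frame in frame xy mm [ 1.4 -2.2]
```

```bash
python3 -m pendant '[[[-0.1,0,0.2],[0,0,0],1],[[0,0.3,0],[0,0,0],1],[[0,0.3,0],[0,0,0],1],[[0,0.2,0],[0,0,0],1],[[0,0,0],[0,0,0],1],[[0,0,0],[0,0,0],1],[[0,0,0],[0,0,0],1]]'
python3 - <<'E'
from h import *
go(.5615,-.2005,.1223,-9.45)
c=bot.capture("wrist"); crop(c,"pics/w8.png",220,180,200,120,4); np.savez("w8.npz",**c)
E
```

```text
time_s: 9.03
position: [0.5607, -0.2002, 0.1242]
tcp_rot: [[0.986, -0.0, 0.164], [-0.164, 0.0, 0.986], [-0.0, -1.0, -0.0]]
force: [-0.2, 0.6, 0.1]
opening: 0.23
t 9.0333 p [ 0.5607 -0.2002  0.1242] yaw -9.44 tilt [-0.  0.] F [-0.25  0.63  0.13] M [ 0.01  -0.048  0.014] op 0.23
shift now-axes cm [ 0.08  0.19 -0.02] rot rad [ 0.      0.0001 -0.0001] | shift in final axes [ 0.08  0.19 -0.02]
```

View pics/w8.png

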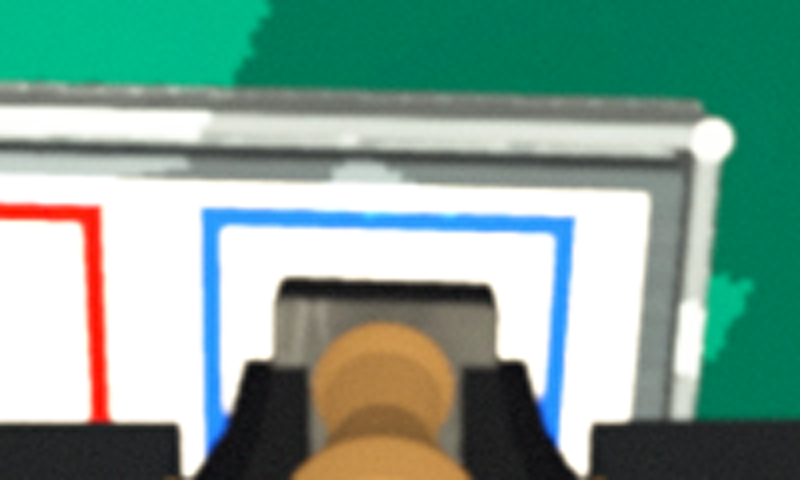

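```bash
python3 -m pendant '[[[0,0.1,0],[0,0,0],1],[[0,0.1,0],[0,0,0],1],[[0,0.1,0],[0,0,0],1],[[0,0,0],[0,0,0],1],[[0,0,0],[0,0,0],1]]'
python3 - <<'E'
from h import *
go(.5607,-.2002,.1188,-9.45)
E
```

```text
time_s: 9.5
position: [0.5609, -0.2002, 0.1215]
tcp_rot: [[0.986, 0.001, 0.164], [-0.164, -0.0, 0.986], [0.001, -1.0, -0.0]]
force: [0.2, 0.0, 1.5]
opening: 0.23
t 9.5 p [ 0.5609 -0.2002  0.1215] yaw -9.44 tilt [ 0.03 -0.01] F [0.17 0.02 1.48] M [ 0.048 -0.012  0.034] op 0.23
shift now-axes cm [-0.02  0.27 -0.  ] rot rad [0.0002 0.0001 0.0006] | shift in final axes [-0.02  0.27 -0.  ]
```

```bash
python3 -m pendant '[[[0,0.1,0],[0,0,0],1],[[0,0.1,0],[0,0,0],1],[[0,0.05,0],[0,0,0],1],[[0,0,0],[0,0,0],1],[[0,0,0],[0,0,0],1]]'
python3 - <<'E'
from h import *
go(.5607,-.2002,.1188,-9.45)
E
```

```text
time_s: 9.92
position: [0.5609, -0.2002, 0.1189]
tcp_rot: [[0.986, 0.0, 0.164], [-0.164, -0.0, 0.986], [0.001, -1.0, -0.0]]
force: [-0.1, 0.3, 2.4]
opening: 0.229
t 9.9167 p [ 0.5609 -0.2002  0.1189] yaw -9.44 tilt [ 0.03 -0.01] F [-0.09  0.29  2.44] M [ 0.057 -0.102 -0.059] op 0.229
shift now-axes cm [-0.02  0.01 -0.  ] rot rad [0.0001 0.0001 0.0005] | shift in final axes [-0.02  0.01 -0.  ]
```

```bash
for i in 1 2 3 4; do python3 -m pendant '[[[0,0,0],[0,0,0],1]]' | grep -E "position|force"; done
python3 - <<'E'
from h import *
s=bot.capture("scene"); crop(s,"pics/s9.png",350,120,120,100,6)
go(.5607,-.2002,.1188,-9.45)
E
```

```text
position: [0.5608, -0.2002, 0.1189]
force: [0.3, 0.7, 2.2]
position: [0.5608, -0.2002, 0.1189]
force: [0.5, 1.4, 4.2]
position: [0.5608, -0.2002, 0.1189]
force: [0.7, 1.1, 4.2]
position: [0.5608, -0.2002, 0.1189]
force: [-0.3, 0.3, 3.9]
t 10.3 p [ 0.5608 -0.2002  0.1189] yaw -9.45 tilt [ 0.02 -0.01] F [0.43 1.36 4.07] M [ 0.175 -0.057  0.04 ] op 0.229
shift now-axes cm [-0.01  0.01 -0.  ] rot rad [0.0001 0.0001 0.0004] | shift in final axes [-0.01  0.01 -0.  ]
```

View pics/s9.png

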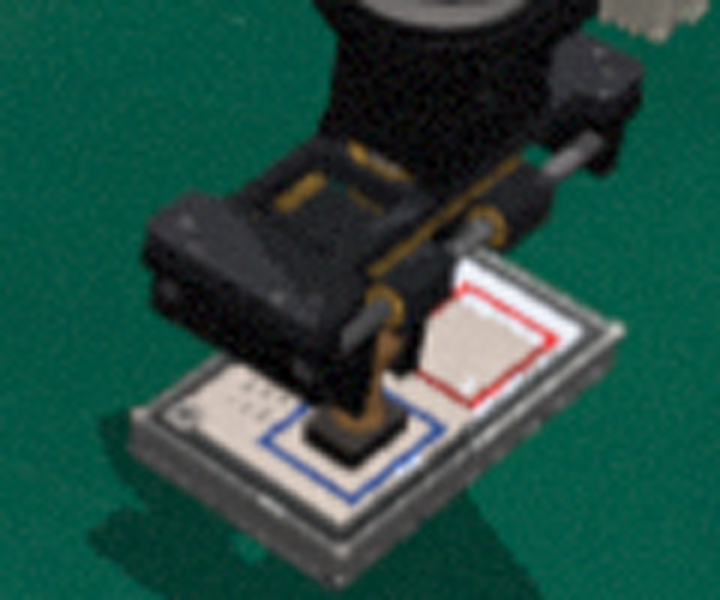

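```bash
python3 -m pendant '[[[0,0.04,0],[0,0,0],1],[[0,0,0],[0,0,0],1],[[0,0,0],[0,0,0],1],[[0,0,0],[0,0,0],1],[[0,0,0],[0,0,0],1],[[0,0,0],[0,0,0],1],[[0,0,0],[0,0,0],1],[[0,0,0],[0,0,0],1]]'; python3 -m pendant '[[[0,-0.1,0],[0,0,0],1],[[0,-0.1,0],[0,0,0],1],[[0,-0.2,0],[0,0,0],1],[[0,-0.3,0],[0,0,0],1],[[0,-0.5,0],[0,0,0],1],[[0,-1,0],[0,0,0],1],[[0,-1,0],[0,0,0],1],[[0,-0.6,0],[0,0,0],1],[[0,0,0],[0,0,0],1],[[0,0,0],[0,0,0],1]]'
python3 - <<'E'
from h import *
go(.5607-.0137,-.2002-.0707,.157,-9.45)
s=bot.capture("scene"); crop(s,"pics/s10.png",350,120,120,100,6)
E
```

```text
time_s: 10.97
position: [0.5607, -0.2002, 0.1184]
tcp_rot: [[0.986, 0.0, 0.164], [-0.164, -0.0, 0.986], [0.0, -1.0, -0.0]]
force: [1.0, 0.8, 4.4]
opening: 0.234
time_s: 11.8
position: [0.5609, -0.2003, 0.1572]
tcp_rot: [[0.986, 0.001, 0.164], [-0.164, -0.001, 0.986], [0.001, -1.0, -0.001]]
force: [0.4, 0.1, -0.6]
opening: 0.232
t 11.8 p [ 0.5609 -0.2003  0.1572] yaw -9.44 tilt [ 0.08 -0.05] F [ 0.39  0.07 -0.6 ] M [-0.043  0.063 -0.022] op 0.232
shift now-axes cm [-0.21  0.03 -7.19] rot rad [0.0006 0.0001 0.0014] | shift in final axes [-0.21  0.02 -7.19]
```

View pics/s10.png

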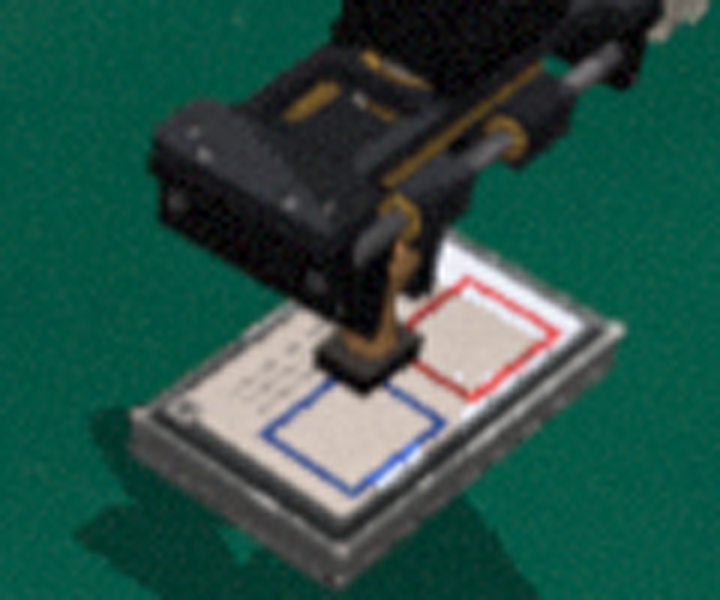

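The lifted stamp hangs at about (365,360) in the crop and the card looks unshifted. No imprint shows so far, and the foot still hides part of the frame.

```bash
python3 -m pendant '[[[0,0,-0.6],[0,0,0],1],[[-0.1,0,-1.5],[0,0,0],1],[[0,0,-1.5],[0,0,0],1],[[-0.1,0,-1.5],[0,0,0],1],[[0,0,-1.3],[0,0,0],1],[[0,0,-0.8],[0,0,0],1],[[0,0,0],[0,0,0],1],[[0,0,0],[0,0,0],1],[[0,1,0],[0,0,0],1],[[0,1,0],[0,0,0],1],[[0,0.5,0],[0,0,0],1],[[0,0,0],[0,0,0],1],[[0,0,0],[0,0,0],1],[[0,0,0],[0,0,0],1]]'
python3 - <<'E'
from h import *
go(.5607-.0137,-.2002-.0707,.1188,-9.45)
c=bot.capture("wrist"); crop(c,"pics/w11.png",220,180,200,120,4); np.savez("w11.npz",**c)
E
```

```text
time_s: 13.02
position: [0.547, -0.2705, 0.1311]
tcp_rot: [[0.987, -0.0, 0.164], [-0.164, 0.0, 0.987], [-0.0, -1.0, 0.0]]
force: [-0.2, -0.6, -0.1]
opening: 0.232
t 13.0167 p [ 0.547  -0.2705  0.1311] yaw -9.41 tilt [-0.01  0.01] F [-0.16 -0.64 -0.06] M [-0.004  0.016 -0.004] op 0.232
shift now-axes cm [ 0.    1.23 -0.04] rot rad [-0.0001  0.0007 -0.0002] | shift in final axes [ 0.    1.23 -0.04]
```

View pics/w11.png

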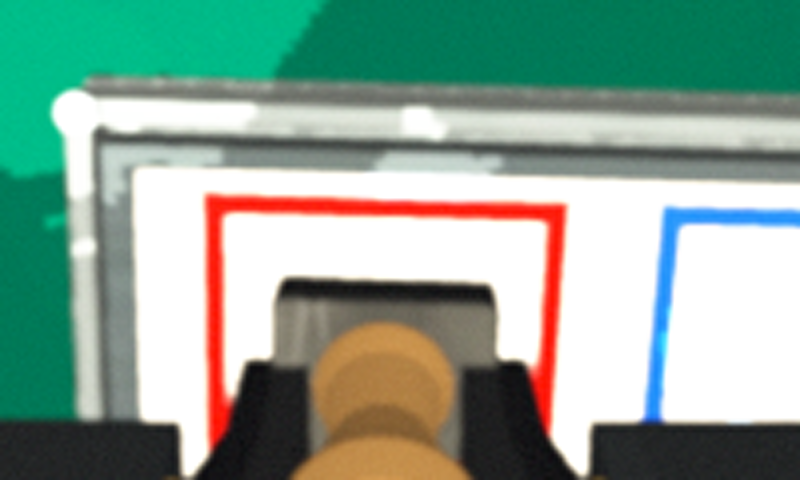

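```bash
python3 -m pendant '[[[0,0.2,0],[0,0,0],1],[[0,0.3,0],[0,0,0],1],[[0,0.1,0],[0,0,0],1],[[0,0.1,0],[0,0,0],1],[[0,0,0],[0,0,0],1],[[0,0.1,0],[0,0,0],1],[[0,0.1,0],[0,0,0],1],[[0,0.1,0],[0,0,0],1],[[0,0.1,0],[0,0,0],1],[[0,0.1,0],[0,0,0],1],[[0,0.08,0],[0,0,0],1],[[0,0,0],[0,0,0],1],[[0,0,0],[0,0,0],1],[[0,0,0],[0,0,0],1]]'; for i in 1 2 3 4 5 6; do python3 -m pendant '[[[0,0,0],[0,0,0],1]]' | grep -E "position|force"; done
```

```text
time_s: 14.23
position: [0.5471, -0.2709, 0.1188]
tcp_rot: [[0.986, 0.001, 0.164], [-0.164, -0.0, 0.986], [0.001, -1.0, -0.0]]
force: [0.4, 0.4, 4.5]
opening: 0.229
position: [0.5471, -0.2709, 0.1188]
force: [0.7, 0.8, 4.0]
position: [0.547, -0.2709, 0.1187]
force: [0.6, 0.4, 3.7]
position: [0.547, -0.2709, 0.1187]
force: [0.4, 0.2, 4.1]
position: [0.547, -0.2709, 0.1187]
force: [0.7, 0.6, 3.6]
position: [0.547, -0.2709, 0.1186]
force: [0.8, 0.8, 3.4]
position: [0.547, -0.2709, 0.1186]
force: [0.5, 1.2, 4.0]
```

```bash
python3 -m pendant '[[[0,0.03,0],[0,0,0],1],[[0,0,0],[0,0,0],1],[[0,0,0],[0,0,0],1],[[0,0,0],[0,0,0],1],[[0,0,0],[0,0,0],1],[[0,0,0],[0,0,0],1],[[0,0,0],[0,0,0],1],[[0,0,0],[0,0,0],1]]'; python3 -m pendant '[[[0,-0.1,0],[0,0,0],1],[[0,-0.1,0],[0,0,0],1],[[0,-0.2,0],[0,0,0],1],[[0,-0.3,0],[0,0,0],1],[[0,-0.5,0],[0,0,0],1],[[0,-1,0],[0,0,0],1],[[0,-1.5,0],[0,0,0],1],[[0,-1.5,0],[0,0,0],1],[[0,-1,0],[0,0,0],1],[[0,-0.4,0],[0,0,0],1],[[0,0,0],[0,0,0],1],[[0,0,0],[0,0,0],1]]'
python3 - <<'E'
from h import *
go(.530,.225,.184,-9.45)
E
```

```text
time_s: 15.4
position: [0.5469, -0.2709, 0.1183]
tcp_rot: [[0.986, 0.0, 0.164], [-0.164, -0.0, 0.986], [0.0, -1.0, -0.0]]
force: [1.3, 0.2, 3.7]
opening: 0.234
time_s: 16.4
position: [0.5466, -0.2707, 0.1843]
tcp_rot: [[0.986, -0.0, 0.164], [-0.164, 0.0, 0.986], [-0.0, -1.0, 0.0]]
force: [-0.4, -1.1, 0.1]
opening: 0.232
t 16.4 p [ 0.5466 -0.2707  0.1843] yaw -9.44 tilt [-0.01  0.01] F [-0.39 -1.07  0.09] M [ 0.015 -0.005  0.016] op 0.232
shift now-axes cm [-9.770e+00  3.000e-02  4.863e+01] rot rad [-0.0001  0.0002 -0.0002] | shift in final axes [-9.780e+00  3.000e-02  4.863e+01]
```

```bash
python3 -m pendant '[[[-0.2,0,1],[0,0,0],1],[[-0.3,0,1.6],[0,0,0],1],[[-0.65,0,3.2],[0,0,0],1],[[-0.65,0,3.2],[0,0,0],1],[[-0.65,0,3.2],[0,0,0],1],[[-0.65,0,3.2],[0,0,0],1],[[-0.65,0,3.2],[0,0,0],1],[[-0.65,0,3.2],[0,0,0],1],[[-0.65,0,3.2],[0,0,0],1],[[-0.65,0,3.2],[0,0,0],1],[[-0.65,0,3.2],[0,0,0],1],[[-0.65,0,3.2],[0,0,0],1],[[-0.65,0,3.2],[0,0,0],1],[[-0.65,0,3.2],[0,0,0],1],[[-0.65,0,3.2],[0,0,0],1],[[-0.65,0,3.2],[0,0,0],1],[[-0.2,0,0.9],[0,0,0],1],[[0,0,0.5],[0,0,0],1],[[0,0,0],[0,0,0],1],[[0,0,0],[0,0,0],1]]'; python3 -m pendant '[[[0,1,0],[0,0,0],1],[[0,1.5,0],[0,0,0],1],[[0,1.5,0],[0,0,0],1],[[0,1.5,0],[0,0,0],1],[[0,1,0],[0,0,0],1],[[0,0.4,0],[0,0,0],1],[[0,0,0],[0,0,0],1],[[0,0,0],[0,0,0],1]]'
python3 - <<'E'
from h import *
go(.530,.227,.1043,-9.04)
c=bot.capture("wrist"); crop(c,"pics/w12.png",220,180,200,120,4)
s=bot.capture("scene"); crop(s,"pics/s12.png",350,120,120,100,6)
E
```

```text
time_s: 18.07
position: [0.5296, 0.2262, 0.1839]
tcp_rot: [[0.987, -0.001, 0.164], [-0.164, -0.001, 0.987], [-0.001, -1.0, -0.001]]
force: [-0.3, -0.3, -1.7]
opening: 0.231
time_s: 18.73
position: [0.5305, 0.2261, 0.1152]
tcp_rot: [[0.986, -0.0, 0.165], [-0.165, -0.0, 0.986], [-0.0, -1.0, -0.0]]
force: [-0.4, -0.4, -1.8]
opening: 0.229
t 18.7333 p [0.5305 0.2261 0.1152] yaw -9.49 tilt [-0.01 -0.  ] F [-0.35 -0.35 -1.77] M [ 0.041 -0.026  0.001] op 0.229
shift now-axes cm [-0.07  1.09  0.08] rot rad [ 0.0001 -0.0079 -0.0001] | shift in final axes [-0.06  1.09  0.08]
```

View pics/w12.png

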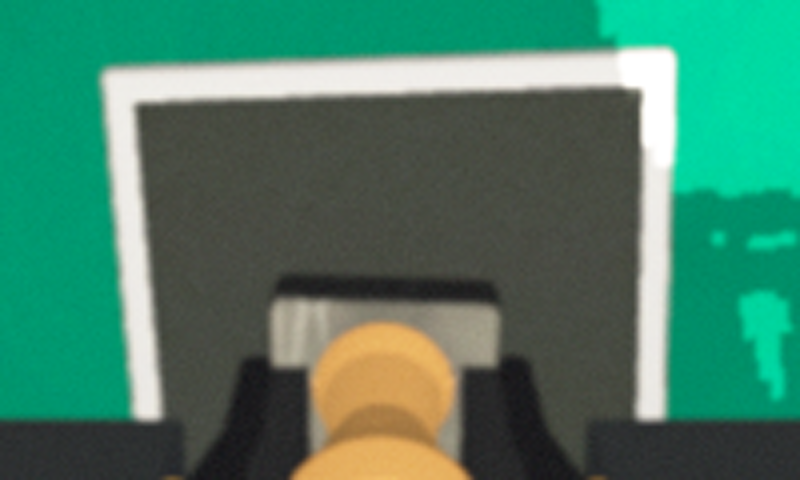

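View pics/s12.png

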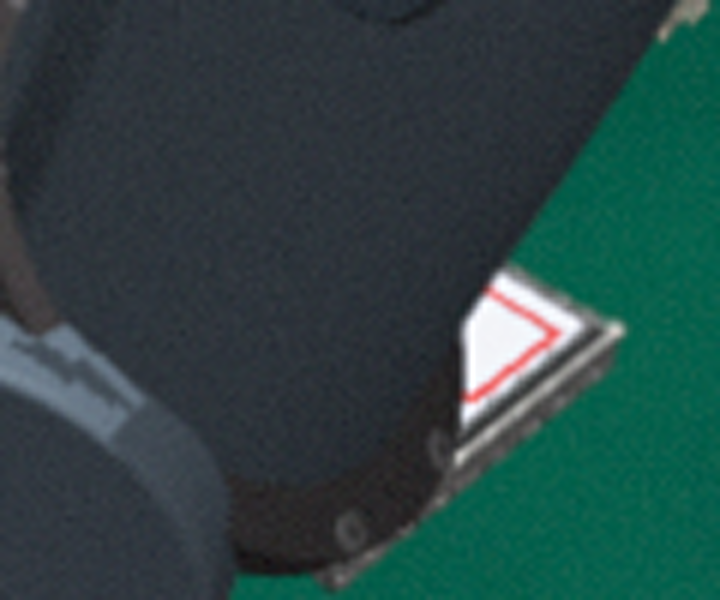

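```bash
python3 -m pendant '[[[0,0.5,0],[0,0,0],1],[[0,0.3,0],[0,0,0],1],[[0,0.1,0],[0,0,0],1],[[0,0.1,0],[0,0,0],1],[[0,0.05,0],[0,0,0],1],[[0,0,0],[0,0,0],1],[[0,0,0],[0,0,0],1]]'
python3 - <<'E'
from h import *
go(.530,.227,.1043,-9.04)
s=bot.capture("top"); crop(s,"pics/t12.png",370,210,100,70,8)
E
```

```text
time_s: 19.42
position: [0.5303, 0.2266, 0.1048]
tcp_rot: [[0.986, 0.0, 0.164], [-0.164, -0.0, 0.986], [0.0, -1.0, -0.0]]
force: [0.5, -0.1, -0.3]
opening: 0.226
t 19.4167 p [0.5303 0.2266 0.1048] yaw -9.44 tilt [ 0. -0.] F [ 0.47 -0.11 -0.3 ] M [ 0.011 -0.017  0.06 ] op 0.226
shift now-axes cm [-0.03  0.05  0.03] rot rad [ 0.    -0.007  0.   ] | shift in final axes [-0.03  0.05  0.03]
```

View pics/t12.png

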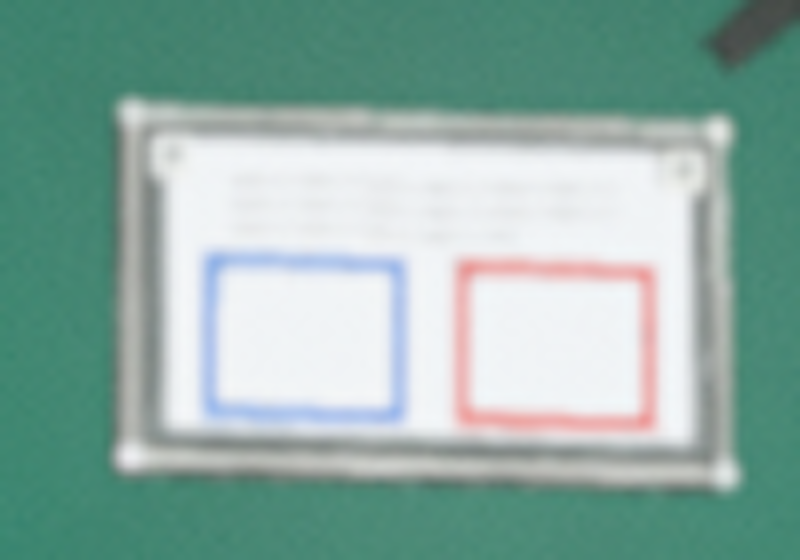

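The top view shows the card as it was, with no ink in either frame. Ink doesn't seem to be drawn, so the evidence for the presses is the depth and force readings. Next I'll seat the stamp and let go.

```bash
python3 -m pendant '[[[0,0.05,0],[0,0,0],1],[[0,0.02,0],[0,0,0],1],[[0,0,0],[0,0,0],1],[[0,0,0],[0,0,0],1]]'
python3 - <<'E'
from h import *
go(.530,.227,.1043,-9.04)
E
```

```text
time_s: 19.8
position: [0.5305, 0.2267, 0.1043]
tcp_rot: [[0.986, 0.001, 0.164], [-0.164, 0.0, 0.986], [0.001, -1.0, 0.0]]
force: [0.1, -0.3, 0.7]
opening: 0.232
t 19.8 p [0.5305 0.2267 0.1043] yaw -9.44 tilt [0.03 0.01] F [ 0.08 -0.32  0.69] M [0.037 0.051 0.074] op 0.232
shift now-axes cm [-0.05 -0.    0.02] rot rad [-0.0003 -0.0071  0.0006] | shift in final axes [-0.05 -0.    0.03]
```

Seated at the pickup height with light contact. I'll open the gripper gradually.

```bash
python3 -m pendant '[[[0,0,0],[0,0,0],0.7],[[0,0,0],[0,0,0],0.6],[[0,0,0],[0,0,0],0.5],[[0,0,0],[0,0,0],0.3],[[0,0,0],[0,0,0],0],[[0,0,0],[0,0,0],0],[[0,0,0],[0,0,0],0],[[0,0,0],[0,0,0],0],[[0,0,0],[0,0,0],0],[[0,0,0],[0,0,0],0],[[0,0,0],[0,0,0],0],[[0,0,0],[0,0,0],0],[[0,0,0],[0,0,0],0],[[0,0,0],[0,0,0],0],[[0,0,0],[0,0,0],0],[[0,0,0],[0,0,0],0]]'
python3 - <<'E'
from h import *
c=bot.capture("wrist"); crop(c,"pics/w13.png",200,190,230,180,3)
E
```

```text
time_s: 21.13
position: [0.5302, 0.2266, 0.104]
tcp_rot: [[0.986, -0.0, 0.164], [-0.164, -0.0, 0.986], [-0.0, -1.0, -0.0]]
force: [1.0, 0.2, -0.2]
opening: 0.999
```

View pics/w13.png

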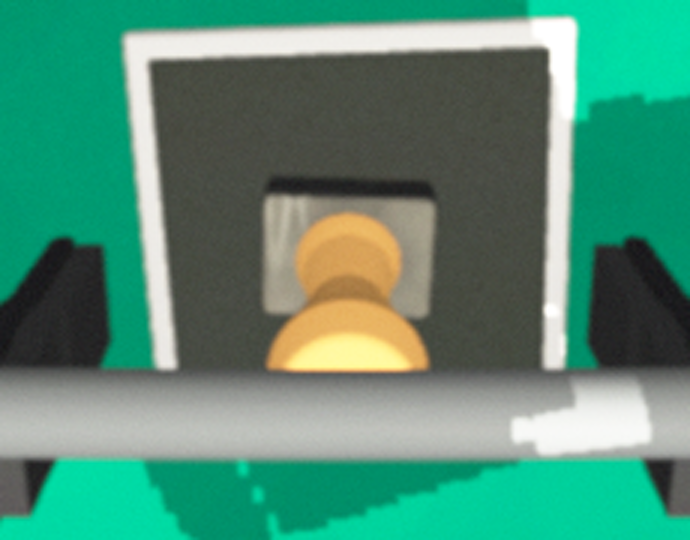

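The stamp stands upright and free on the rest, knob at about (348,340) in the crop, with the fingers clear on both sides. I'll retreat straight up.

```bash
python3 -m pendant '[[[0,-0.5,0],[0,0,0],0],[[0,-1.5,0],[0,0,0],0],[[0,-2,0],[0,0,0],0],[[0,-2,0],[0,0,0],0],[[0,-2,0],[0,0,0],0],[[0,-2,0],[0,0,0],0],[[0,-2,0],[0,0,0],0],[[0,-2,0],[0,0,0],0],[[0,-1,0],[0,0,0],0],[[0,0,0],[0,0,0],0],[[-3,0,0],[0,0,0],0],[[-3,0,0],[0,0,0],0],[[-3,0,0],[0,0,0],0],[[0,0,0],[0,0,0],0],[[0,0,0],[0,0,0],0]]'
python3 - <<'E'
from h import *
c=bot.capture("scene"); cv2.imwrite("pics/s14.png",c["img"][:,:,::-1])
c=bot.capture("wrist"); cv2.imwrite("pics/w14.png",c["img"][:,:,::-1])
E
```

```text
time_s: 22.43
position: [0.4392, 0.2414, 0.2531]
tcp_rot: [[0.987, -0.003, 0.163], [-0.163, -0.001, 0.987], [-0.003, -1.0, -0.001]]
force: [0.3, 0.5, -0.2]
opening: 0.999
```

View pics/s14.png

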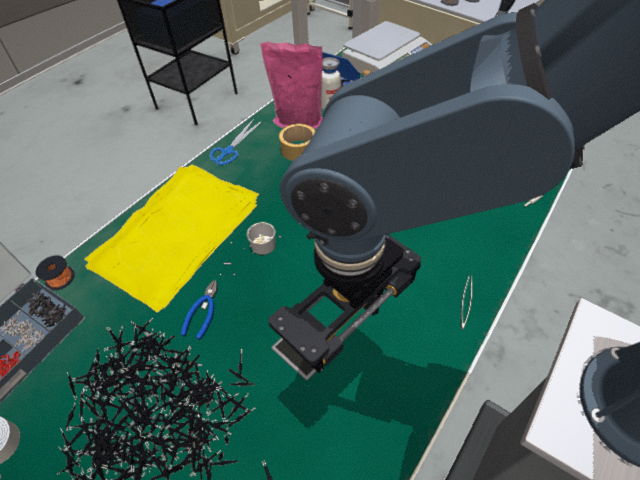

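View pics/w14.png

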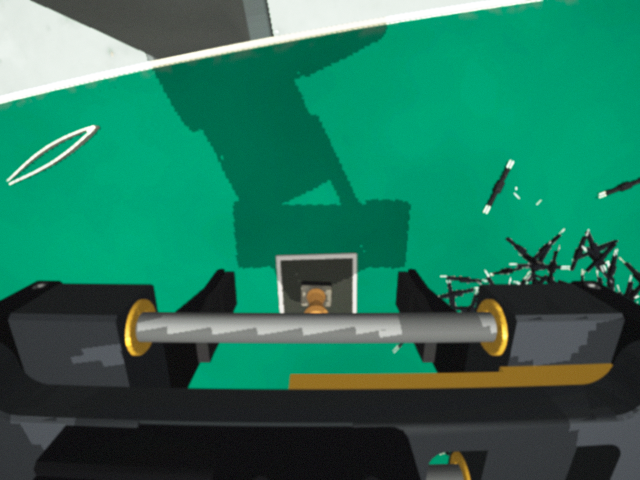

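The wrist view shows the stamp upright on the rest at (316,297). In the scene view the cup is still at (262,238). One last look from the top, then I'll hand in.

Run:
```python
from h import *
c=bot.capture("top"); cv2.imwrite("pics/t15.png",c["img"][:,:,::-1])
a=cv2.imread("pics/top0.png").astype(int); b=c["img"][:,:,::-1].astype(int)
for n,(u,v,w) in dict(roll=(359,173,25),cup=(267,192,20),card=(423,247,42)).items():
    print(n,abs(a-b)[v-w:v+w,u-w:u+w].mean().round(2))
```

```text
roll 1.3
cup 1.26
card 1.04
```

View pics/t15.png

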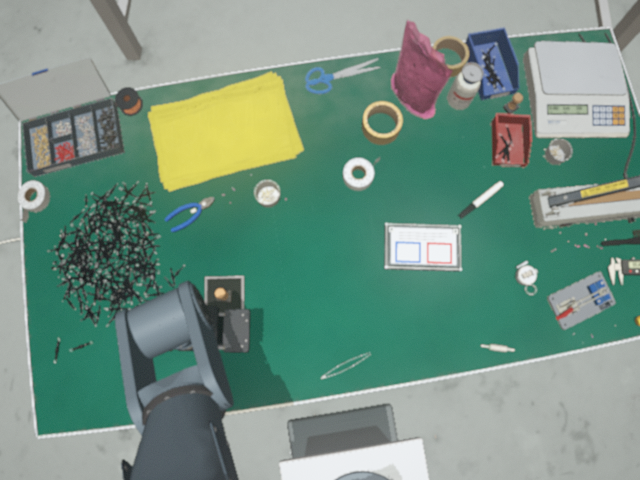

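The roll at (359,173), the cup at (267,192) and the card are unchanged, and the stamp stands on its rest at (220,293).

```bash
python3 -c "
from rig import bot
print(bot.hand_in())"
```

```text
the job is handed in; nothing more can be done
None
```

I stamped the blue frame, then the red one, stood the stamp back upright on its rest, let go and handed in at about 22.5 s.

- **Placing:** The wrist pictures showed the foot centred in each frame to about 1–2 mm, and square to the blue one to about 0.5°. I kept the same angle for red. I lifted straight up both times.
- **Press depth:** The arm's height put both presses about 3.8–3.9 mm below first contact, against the 3.5 mm asked. The final force readings were lower, about 4.4 N (blue) and 3.7 N (red), with noise of about ±0.7 N. By the spring figures that is about 2.5–3.5 mm, so the two measures disagree slightly. Both holds lasted over half a second.
- **Final state:** The last pictures show the stamp upright and free on the rest, and the roll, cup and card unchanged from the start.
- **Not confirmed:** No ink mark shows in either frame in any picture. I took this to mean ink isn't drawn, so the depth and force readings are my only evidence of the stamping.

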